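# Draw out the hopper brush and hold it ready

### The arm

A 6-joint arm with a two-finger parallel gripper is mounted at the origin on the work surface. World frame = base frame: x ahead of the robot, y to its left, z up, the work surface at z = 0. Lengths are in m, angles in rad, forces in N, time in s.
With the tool pointing down it reaches from about 0.25 to 0.775 m from the base axis. Payload 4 kg.
Tool frame: the origin (TCP) lies at the very end of the fingers, on their centre line; the grasp point (between the pads) lies 19 mm behind it; z points along the fingers, y is the line along which they close (so a half turn about z gives the same grasp; the last joint's range is limited). The gripper opens to 94 mm and grips with 3 to 60 N. Pads are 16 mm wide; open, the fingers measure 119 mm over their backs; the gripper's body (75 mm by 177 mm) begins 78 mm behind the grasp point.
Start: joints at [-1.223, 0.087, 1.371, -0, 1.684, -0.103], TCP at [0.24, -0.495, 0.206] pointing down, gripper open.
Joint ranges: [-3.1, 3.1], [-0.76, 2.03], [0.27, 2.55], [-1.08, 4.22], [0.17, 2.65], [-2.57, 2.57]. Speed limits (rad/s): [2.79, 2.79, 3.14, 3.14, 3.14, 3.14].

### API

Orientations are given as a rotation vector (axis times angle).
In Python, from rig import env gives the robot as it stands. The module is installed in compiled form; this text tells all that it offers.
- The arm moves only by the shell command python3 -m handwheel 'ROWS' [OPENING] [FORCE]. ROWS is JSON, a list of rows, each an object of numbers: "tx", "ty", "tz": the shift along the tool's x, y, z in mm; "ax", "ay", "az": the turn, a rotation vector about the tool's x, y, z in rad. In form: [{"tx": .., "ty": .., "tz": .., "ax": .., "ay": .., "az": ..}, ...]. A call has 1 to 10 rows; each row is the pose to reach, as a shift and turn from the pose commanded when the call began, along the tool's axes at that moment; what a row does not reach only later rows make up. A row lasts 1/12 s, in which the tool goes at most 41.7 mm and 7.16 degrees, less where a joint would pass 70% of its speed; a pose out of reach is approached as far as the arm can. A call with a gripper value outside its range is refused whole. OPENING is the closure, from 0 (fully open) to 1 (shut), set as the call begins (- or left out, the last holds). The fingers move at their own pace and stop on an object; FORCE is the grip in N (left out, the last holds). Time passes only in rows, so rows that repeat a pose let the fingers close. It gives the time, the measured TCP pose, the force, the opening and the grip force at its end, in the units of the state.
- env.get_state(): the state, without advancing time (a new reading comes with each control period).
- env.grab_frame(name): name is "scene" or "top" or "wrist"; returns a dict with "frame" (480x640x3 uint8, red, green, blue), "vertical_fov" (degrees; the focal length in pixels is half the picture's height over the tangent of half this angle, whatever the lens; pixels are square), "cx", "cy" (the principal point, pixels), "distortion" ([k1, k2, p1, p2, k3] as OpenCV has them; the pictures are not rectified), "extrinsics" (4x4, takes a point from world to camera coordinates); the wrist camera has in their place "tool_from_camera" (4x4, takes a point from camera to tool coordinates, whose origin is the TCP and whose axes are the flange's). Camera axes: x right, y down, z forward; pixel columns grow to the right and rows downward; lengths in m; the calibration is good to about 2 mm. A picture is of the moment at which its call begins: read the wrist's pose just before it. There is no depth.
- env.hand_in(): hands the job in; it is judged then, once.
Trained networks look in a picture, given as the dict that the camera call returned (one of the last four; its "shot" number tells which), for a name from the list of things; names that differ only in an ending like _2 or _b are one class to them, and where a whole thing is asked for, a point or a joint stands for the part that bears it (a point fixed in the world has none). Each returns a list of dicts, best first, with "confidence" (0 to 1); they miss things now and then, are a little off and sometimes report something else, mostly with a low value. They report only what shows in the picture. A call takes as long as a camera call.
- env.boxes_of(picture, query): "centre" ([x, y, z] in m, in the coordinates of the camera as it stood for that picture, good to about 4 mm: the middle of the surface that is visible of it).
The state is a dict: "clock": time; "q": joint angles; "qvel": joint speeds; "joint_efforts": joint torques, N m; "tcp_pos": TCP position; "orientation": TCP orientation; "force": force on the tool from outside, world axes, zero at the start; "wrist_torque": the same for the moment, N m; "width": opening from 0.0 (shut) to 1.0 (fully open); "finger_force": force on a finger pad.
Only numpy, scipy, OpenCV 4.12 (cv2) and the standard library are available. Lean on these libraries where they do the work, as an engineer would, in place of code of your own. Each camera call takes 0.05 s, during which the arm holds its last target. There are 200 camera calls.

### The job

The cereal hopper is off for washing: get its telescopic brush ready. With the brush still lying in its rest, press in the button on the handle and draw the handle out to the second stop, then let the button spring back so that it locks there. Now lift the locked brush by its tube about 10 cm straight up out of the rest and finish holding it there, level and still, ready to hand over; leave the crockery around it where it stands.

Things in the scene. Friction and masses are not known exactly. Their poses are not given: they have to be found in the camera images.
- brush: Hopper brush lying in its rest: square aluminium tube 22 x 22 mm, 180 long, neck and white bristle head (58 across, x 116 to 226 mm from the origin), black handle on an inner tube that slides out of the tube's -x end. 0.28 to 0.41 kg. Origin: centre of the tube, half-way up, 58 mm above the counter at the start; x along the brush to the head, z up.
- hold_point (a point): On the tube's centre line, 22 mm to the -x (handle) side of brush's origin, close to the balance point of the drawn-out brush; axes as the brush. The bare tube, 22 mm wide, is free to grip from 45 mm on the handle side of the brush's origin to 85 on the head side, between the rest's plates; that does not touch the button.
- button_face (a point): Centre of the outer face of the grey ridged button, 24 mm long (x), 14 high, 6 proud of the handle's -y side at half its height; axes as the brush, moves with button and handle. Shut, it lies 145 mm to the -x side of the brush's origin. Handle 28 wide (y), 24 high, 108 long (47 of it ahead of the button). Pinching the handle across y at the button (34 wide, 28 pressed) pushes it in.
- button (a joint): How far the button is pushed in (along the brush's +y), m: 0 out, 0.006 flush with the handle. Spring: 1.5 N to start, 4.5 N flush. Beyond about 0.004 it frees the lock pin. Let go, it springs fully out only where the pin stands at a hole, that is at a stop; between stops it stays about 0.002 in.
- grip (a joint): How far the handle is drawn out along the brush's -x, m: 0 shut (locked), first stop 0.045, second stop 0.090, also the end of its travel. With the button let go the pin locks at a stop (dark slots on the tube's -y side); with it held in, the handle runs past the first. Friction about 2 N; it stays where left.
- rest: Steel drip rest, fixed. Origin on the counter under the brush's origin, same axes. Tray 360 x 100 x 12 mm (x -115 to 245), two upright plates 52 wide, 4 thick: fork at x 98 (85 tall) with a slot for the neck, which stops the head being pulled through after about 6 mm of play; saddle at x -60 (71 tall) under the tube. Both open upward: the brush lifts straight out, clear once raised 40 mm.
- honey_pot: Bystander: white lidded ceramic pot, 78 across, 88 tall mm. Origin at its underside. Leave it standing where it is.
- jam_pot: Bystander: white lidded ceramic pot, 78 across, 88 tall mm. Origin at its underside. Leave it standing where it is.
- cruet: Bystander: slim steel bottle with a black collar and a bent spout, 60 across, 250 tall mm. Origin at its underside. Leave it standing where it is.
- shaker: Bystander: steel shaker, 54 across, 88 tall mm. Origin at its underside. Leave it standing where it is.
- cup: Bystander: blue ceramic mug, 82 across, 80 tall mm. Origin at its underside. Leave it standing where it is.
- bowl: Bystander: brass bowl, 116 across, 55 tall mm. Origin at its underside. Leave it standing where it is.
- tongs: Bystander: steel tongs lying flat, 230 long, 50 wide, 22 tall, mm. Origin at its underside. Leave it standing where it is.

How it is judged:
On the way:
1. the handle is locked at the second stop, button out, with the brush still lying in its rest (value of joint grip above 0.086 m and value of joint button below 0.0015 m and z of brush in the frame of rest below 0.075 m), for 0.2 s.
At the end, for the whole second after the job is handed in: Brush held in the fingers, level within 17 degrees, still (under 3 cm/s), 6 to 20 cm above where it lay, within 10 cm sideways of it and off the rest; handle at the second stop (over 86 mm out) with the button out (under 1.5 mm in) (value of joint grip above 0.086 m and value of joint button below 0.0015 m and z of brush in the frame of rest between 0.118 and 0.26 m and angle between brush's own x axis and vertical between 1.2708 and 1.8708 rad and horizontal distance between brush and rest below 0.1 m and linear speed of brush below 0.03 m/s and contact force between brush and the fingers above 1.5 N and contact force between brush and rest below 0.1 N); the arm keeps its last pose, push and grip.
It fails at once if a bystander is shifted by more than 3 cm (distance of any of honey_pot, jam_pot, cruet, shaker, cup, bowl, tongs from where it was at the start of the episode above 0.03 m).
It also fails if it takes over 48 s, if anything falls off the work surface, if the arm or the gripper's body presses on something with over 40 N, if the wrist force passes 120 N, or if a joint passes its speed limit or range.

## Working session

There is one attempt and no reset: what is moved stays moved. The work goes in short steps, Python scripts to look and compute and a shell command to move; the robot and the scene stay as the last step left them, time stands still between calls to the robot, and variables do not carry over. Pictures are saved under pics/ and viewed, at most 10 in all, crops included, and the job is handed in when it is done.

```bash
mkdir -p pics; cat > h.py <<'E'
from rig import env
import numpy as np, cv2
from scipy.spatial.transform import Rotation as R
def T_tool(s):
    T=np.eye(4);T[:3,:3]=R.from_rotvec(s["orientation"]).as_matrix();T[:3,3]=s["tcp_pos"];return T
def shot(n):
    s=env.get_state();p=env.grab_frame(n)
    W=np.linalg.inv(np.array(p["extrinsics"])) if "extrinsics" in p else T_tool(s)@np.array(p["tool_from_camera"])
    return p,W
def save(p,f): cv2.imwrite("pics/"+f,p["frame"][:,:,::-1])
def find(p,W,q):
    return [(round(d["confidence"],2),(W@np.r_[d["centre"],1])[:3].round(4)) for d in env.boxes_of(p,q)[:2]]
def pix(p,W,X):
    f=240/np.tan(np.radians(p["vertical_fov"])/2);K=np.array([[f,0,p["cx"]],[0,f,p["cy"]],[0,0,1.]])
    E=np.linalg.inv(W);return cv2.projectPoints(np.atleast_2d(X).astype(float),cv2.Rodrigues(E[:3,:3])[0],E[:3,3],K,np.array(p["distortion"],float))[0][:,0]
def ray(p,W,uv,z):
    f=240/np.tan(np.radians(p["vertical_fov"])/2);K=np.array([[f,0,p["cx"]],[0,f,p["cy"]],[0,0,1.]])
    u=cv2.undistortPoints(np.array(uv,float).reshape(-1,1,2),K,np.array(p["distortion"],float))[:,0]
    d=np.c_[u,np.ones(len(u))]@W[:3,:3].T;o=W[:3,3];return o+d*((z-o[2])/d[:,2])[:,None]
E
python3 - <<'E'
from h import *
for n in ["top","scene"]:
    p,W=shot(n);save(p,n+".png");print(n,W[:3,3].round(3))
    for q in ["brush","hold_point","button_face","button","grip","rest","honey_pot","jam_pot","cruet","shaker","cup","bowl","tongs"]: print(q,find(p,W,q))
s=env.get_state();print(s["clock"],s["orientation"],T_tool(s)[:3,:3].round(3),s["width"])
E
```

```text
top [0.505 0.045 0.867]
brush [(0.96, array([0.5543, 0.1377, 0.0708]))]
hold_point [(0.75, array([0.5591, 0.1411, 0.0706]))]
button_face []
button []
grip [(0.89, array([ 0.5096, -0.0625,  0.0688])), (0.36, array([ 0.6241, -0.0937,  0.0675]))]
rest [(0.87, array([0.552 , 0.1186, 0.0058]))]
honey_pot [(0.58, array([0.7041, 0.125 , 0.0677]))]
jam_pot [(0.71, array([ 0.6225, -0.0922,  0.0666]))]
cruet [(0.87, array([0.7268, 0.2085, 0.1563]))]
shaker [(0.79, array([0.6794, 0.0452, 0.0832]))]
cup [(0.64, array([0.4661, 0.3033, 0.0327])), (0.46, array([0.3966, 0.105 , 0.0205]))]
bowl [(0.69, array([ 0.628 , -0.2451,  0.0218]))]
tongs [(0.84, array([0.3997, 0.1029, 0.0204]))]
scene [1.266 0.581 0.649]
brush [(0.55, array([0.5883, 0.2115, 0.0666]))]
hold_point [(0.79, array([0.59  , 0.2132, 0.0725])), (0.48, array([0.4058, 0.1245, 0.0099]))]
button_face [(0.6, array([ 0.5304, -0.0585,  0.0626]))]
button [(0.57, array([ 0.533 , -0.056 ,  0.0672]))]
grip [(0.71, array([ 0.5173, -0.0558,  0.0719]))]
rest [(0.56, array([0.5825, 0.2063, 0.003 ]))]
honey_pot [(0.85, array([0.7373, 0.1433, 0.0638]))]
jam_pot [(0.56, array([ 0.6482, -0.0767,  0.0563]))]
cruet [(0.83, array([0.7568, 0.2296, 0.1245])), (0.68, array([ 0.518 , -0.0617,  0.0736]))]
shaker [(0.75, array([0.7027, 0.0634, 0.0615]))]
cup [(0.6, array([0.4909, 0.3015, 0.0484]))]
bowl []
tongs [(0.6, array([0.4092, 0.1284, 0.01  ]))]
1.4 [3.06205154e+00 7.02226571e-01 1.35006773e-05] [[ 0.9    0.436  0.   ]
 [ 0.436 -0.9   -0.   ]
 [-0.     0.    -1.   ]] 0.9961401777720695
```

View pics/top.png

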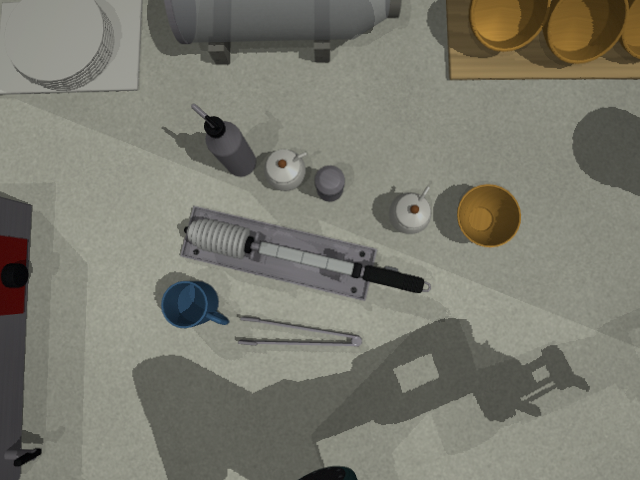

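View pics/scene.png

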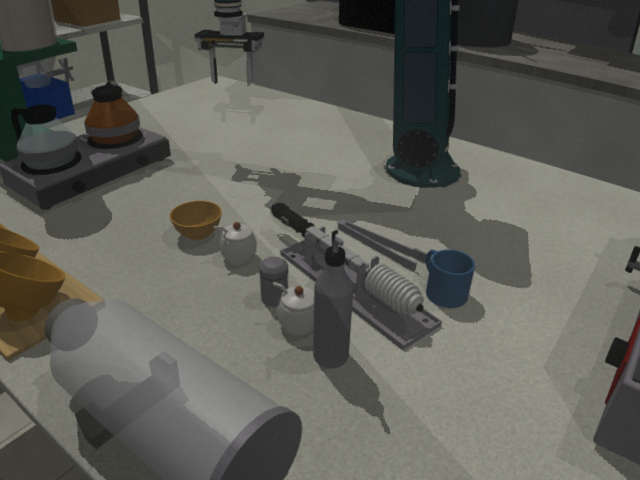

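The top view shows the brush running from its head at (187,232) to its handle end at (425,287). The button side faces the pots, and the jam pot (413,212) stands near the handle. The scene view agrees with this.

```bash
python3 - <<'E'
from h import *
p,W=shot("top")
c=ray(p,W,[(193,207),(374,249),(366,298),(181,255)],0.012);print(c.round(3))
m=c.mean(0);d=(c[0]-c[1])+(c[3]-c[2]);d/=np.linalg.norm(d);print("centre",m,"dir",d,"origin",m-0.065*d)
a=ray(p,W,[(258,250),(357,269.5)],0.069);h=ray(p,W,[(365,272),(424,286)],0.070)
print(a,h); e=a[0]-h[1];e/=np.linalg.norm(e);print(e)
print([find(p,W,q) for q in("grip","hold_point","jam_pot")])
f=p["frame"][195:310,170:440];cv2.imwrite("pics/crop.png",cv2.resize(f[:,:,::-1],None,fx=2.9,fy=2.9,interpolation=cv2.INTER_CUBIC))
E
```

```text
[[ 0.649  0.31   0.012]
 [ 0.565 -0.035  0.012]
 [ 0.474 -0.019  0.012]
 [ 0.557  0.331  0.012]]
centre [0.56138302 0.14663409 0.012     ] dir [0.23300925 0.97247452 0.        ] origin [0.54623741 0.08342325 0.012     ]
[[5.61350488e-01 1.74387951e-01 6.90000000e-02]
 [5.25796874e-01 5.23201705e-04 6.90000000e-02]] [[ 0.52131374 -0.01329753  0.07      ]
 [ 0.49624819 -0.11529773  0.07      ]]
[ 0.21926417  0.97565971 -0.00336799]
[[(0.65, array([ 0.5053, -0.0648,  0.0682]))], [(0.61, array([0.5561, 0.1405, 0.0706]))], [(0.82, array([ 0.6242, -0.096 ,  0.0681]))]]
```

View pics/crop.png

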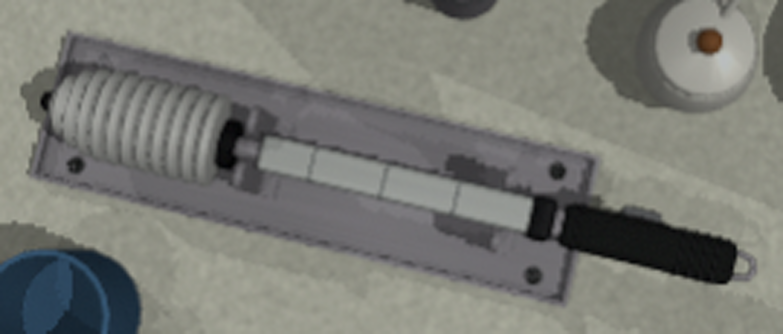

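The crop shows the tube from (258,154) to (545,218), the handle from (562,230) to (735,257), and the grey button on the pot side at (640,213). I'll move above the handle and line the tool up with the brush.

```bash
python3 -m handwheel '[{"tx":436,"ty":-274,"az":-0.892},{"tx":436,"ty":-274,"az":-0.892},{"tx":436,"ty":-274,"az":-0.892},{"tx":436,"ty":-274,"az":-0.892},{"tx":436,"ty":-274,"az":-0.892},{"tx":436,"ty":-274,"az":-0.892},{"tx":436,"ty":-274,"az":-0.892},{"tx":436,"ty":-274,"az":-0.892},{"tx":436,"ty":-274,"az":-0.892},{"tx":436,"ty":-274,"az":-0.892}]' 0.25 20
python3 -c "
from h import *
s=env.get_state();print(s['clock'],s['tcp_pos'],T_tool(s)[:3,:2].round(3))"
```

```text
1.6 [ 0.23962628 -0.49509094  0.20551385] [[ 0.9    0.436]
 [ 0.436 -0.9  ]
 [-0.     0.   ]]validation failed for argument at $[0]...
```

The call was refused, so every key is probably required in each row.

```bash
python3 -m handwheel '[{"tx":436,"ty":-274,"tz":0,"ax":0,"ay":0,"az":-0.892},{"tx":436,"ty":-274,"tz":0,"ax":0,"ay":0,"az":-0.892},{"tx":436,"ty":-274,"tz":0,"ax":0,"ay":0,"az":-0.892},{"tx":436,"ty":-274,"tz":0,"ax":0,"ay":0,"az":-0.892},{"tx":436,"ty":-274,"tz":0,"ax":0,"ay":0,"az":-0.892},{"tx":436,"ty":-274,"tz":0,"ax":0,"ay":0,"az":-0.892},{"tx":436,"ty":-274,"tz":0,"ax":0,"ay":0,"az":-0.892},{"tx":436,"ty":-274,"tz":0,"ax":0,"ay":0,"az":-0.892},{"tx":436,"ty":-274,"tz":0,"ax":0,"ay":0,"az":-0.892},{"tx":436,"ty":-274,"tz":0,"ax":0,"ay":0,"az":-0.892}]' 0.25 20
python3 -c "
from h import *
s=env.get_state();print(s['clock'],s['tcp_pos'],T_tool(s)[:3,:2].round(3))"
```

```text
clock: 2.43
tcp_pos: [0.4613, -0.1399, 0.2059]
orientation: [2.459, 1.954, 0.001]
force: [-0.3, -0.0, 0.0]
width: 0.756
finger_force: 0.0
2.4333 [ 0.46130381 -0.13989123  0.20585497] [[ 0.226  0.974]
 [ 0.974 -0.226]
 [-0.     0.001]]
```

```bash
python3 -m handwheel '[{"tx":31,"ty":11,"tz":0,"ax":0,"ay":0,"az":0},{"tx":61,"ty":22,"tz":0,"ax":0,"ay":0,"az":0},{"tx":92,"ty":32,"tz":0,"ax":0,"ay":0,"az":0},{"tx":92,"ty":32,"tz":0,"ax":0,"ay":0,"az":0},{"tx":92,"ty":32,"tz":0,"ax":0,"ay":0,"az":0}]'
python3 - <<'E'
from h import *
p,W=shot("wrist");save(p,"w1.png");print(W.round(3))
for q in["brush","hold_point","button_face","button","grip","jam_pot"]:print(q,find(p,W,q))
d=np.array([.226,.974,0]);o=np.array([.546,.083,.058])
print(pix(p,W,[o,o-.145*d,o-.098*d+[0,0,.012],o-.206*d+[0,0,.012]]))
E
```

```text
clock: 2.85
tcp_pos: [0.5129, -0.0583, 0.2052]
orientation: [-2.456, -1.958, 0.001]
force: [-0.2, -0.4, 0.3]
width: 0.752
finger_force: 0.0
[[ 0.975 -0.216 -0.058  0.53 ]
 [-0.224 -0.941 -0.253  0.015]
 [-0.     0.259 -0.966  0.385]
 [ 0.     0.     0.     1.   ]]
brush [(0.83, array([0.5285, 0.0131, 0.0665]))]
hold_point [(0.85, array([0.5323, 0.0105, 0.0669]))]
button_face [(0.54, array([ 0.5286, -0.0534,  0.0679]))]
button [(0.5, array([0.548 , 0.0786, 0.0072])), (0.49, array([ 0.528 , -0.0574,  0.0641]))]
grip [(0.68, array([ 0.5141, -0.0594,  0.0709]))]
jam_pot [(0.79, array([ 0.6271, -0.0918,  0.067 ]))]
[[323.6490127   68.8558773 ]
 [323.24552236 228.67468699]
 [323.36009076 182.20501995]
 [323.08762436 290.09813964]]
```

View pics/w1.png

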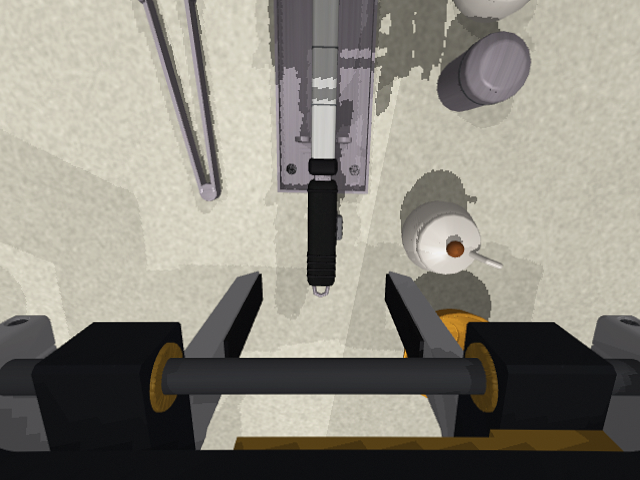

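The wrist view matches the prediction: the handle axis is at column 322 and the button at (340,227). I'll descend.

```bash
python3 -m handwheel '[{"tx":0,"ty":0,"tz":35,"ax":0,"ay":0,"az":0},{"tx":0,"ty":0,"tz":70,"ax":0,"ay":0,"az":0},{"tx":0,"ty":0,"tz":105,"ax":0,"ay":0,"az":0},{"tx":0,"ty":0,"tz":130,"ax":0,"ay":0,"az":0},{"tx":0,"ty":0,"tz":150,"ax":0,"ay":0,"az":0},{"tx":0,"ty":0,"tz":165,"ax":0,"ay":0,"az":0},{"tx":0,"ty":0,"tz":165,"ax":0,"ay":0,"az":0}]'
python3 -m handwheel '[{"tx":0,"ty":0,"tz":0,"ax":0,"ay":0,"az":0},{"tx":0,"ty":0,"tz":0,"ax":0,"ay":0,"az":0},{"tx":0,"ty":0,"tz":0,"ax":0,"ay":0,"az":0},{"tx":0,"ty":0,"tz":0,"ax":0,"ay":0,"az":0},{"tx":0,"ty":0,"tz":0,"ax":0,"ay":0,"az":0},{"tx":0,"ty":0,"tz":0,"ax":0,"ay":0,"az":0},{"tx":0,"ty":0,"tz":0,"ax":0,"ay":0,"az":0},{"tx":0,"ty":0,"tz":0,"ax":0,"ay":0,"az":0}]' 1 20
```

```text
clock: 3.78
tcp_pos: [0.5093, -0.0595, 0.0365]
orientation: [-2.456, -1.949, 0.008]
force: [-0.3, 0.8, -0.0]
width: 0.751
finger_force: 0.0
clock: 4.45
tcp_pos: [0.5125, -0.0595, 0.0411]
orientation: [2.459, 1.955, -0.0]
force: [-1.7, -0.9, 3.6]
width: 0.292
finger_force: 20.0
```

The width is 27.5 mm, so the button is pressed flush. Now I'll draw the handle out.

```bash
python3 -m handwheel '[{"tx":-8,"ty":0,"tz":0,"ax":0,"ay":0,"az":0},{"tx":-16,"ty":0,"tz":0,"ax":0,"ay":0,"az":0},{"tx":-24,"ty":0,"tz":0,"ax":0,"ay":0,"az":0},{"tx":-32,"ty":0,"tz":0,"ax":0,"ay":0,"az":0},{"tx":-40,"ty":0,"tz":0,"ax":0,"ay":0,"az":0},{"tx":-48,"ty":0,"tz":0,"ax":0,"ay":0,"az":0},{"tx":-56,"ty":0,"tz":0,"ax":0,"ay":0,"az":0},{"tx":-64,"ty":0,"tz":0,"ax":0,"ay":0,"az":0},{"tx":-72,"ty":0,"tz":0,"ax":0,"ay":0,"az":0},{"tx":-80,"ty":0,"tz":0,"ax":0,"ay":0,"az":0}]'
python3 -m handwheel '[{"tx":-4,"ty":0,"tz":0,"ax":0,"ay":0,"az":0},{"tx":-8,"ty":0,"tz":0,"ax":0,"ay":0,"az":0},{"tx":-10,"ty":0,"tz":0,"ax":0,"ay":0,"az":0},{"tx":-10,"ty":0,"tz":0,"ax":0,"ay":0,"az":0}]'
```

```text
clock: 5.28
tcp_pos: [0.4942, -0.1382, 0.0403]
orientation: [2.46, 1.954, -0.0]
force: [-0.2, 2.8, 2.6]
width: 0.295
finger_force: 20.0
clock: 5.62
tcp_pos: [0.492, -0.1479, 0.0404]
orientation: [2.46, 1.953, -0.001]
force: [-0.8, 0.3, 2.7]
width: 0.302
finger_force: 20.0
```

```bash
python3 -m handwheel '[{"tx":-2,"ty":0,"tz":0,"ax":0,"ay":0,"az":0},{"tx":-4,"ty":0,"tz":0,"ax":0,"ay":0,"az":0},{"tx":-6,"ty":0,"tz":0,"ax":0,"ay":0,"az":0},{"tx":-6,"ty":0,"tz":0,"ax":0,"ay":0,"az":0}]'
python3 - <<'E'
from h import *
for n in("wrist","top"):
    p,W=shot(n);save(p,n+"2.png")
    print([(q,find(p,W,q)) for q in("hold_point","brush","button_face","grip","jam_pot")])
p,W=shot("top");f=p["frame"][195:310,170:440];cv2.imwrite("pics/crop2.png",cv2.resize(f[:,:,::-1],None,fx=2.9,fy=2.9,interpolation=cv2.INTER_CUBIC))
E
```

```text
clock: 5.95
tcp_pos: [0.4909, -0.153, 0.0404]
orientation: [2.46, 1.954, 0.0]
force: [0.3, 2.9, 1.7]
width: 0.296
finger_force: 20.0
[('hold_point', [(0.82, array([ 0.5065, -0.1089,  0.0645]))]), ('brush', [(0.66, array([ 0.5038, -0.11  ,  0.0683]))]), ('button_face', []), ('grip', [(0.85, array([ 0.5052, -0.1088,  0.0672]))]), ('jam_pot', [(0.77, array([ 0.6143, -0.0956,  0.0689]))])]
[('hold_point', [(0.92, array([0.5571, 0.1464, 0.0673]))]), ('brush', [(0.76, array([0.5532, 0.1434, 0.0694]))]), ('button_face', [(0.37, array([0.5555, 0.1422, 0.0706]))]), ('grip', [(0.72, array([ 0.5013, -0.0984,  0.0664]))]), ('jam_pot', [(0.76, array([ 0.6261, -0.0953,  0.0674]))])]
```

View pics/wrist2.png

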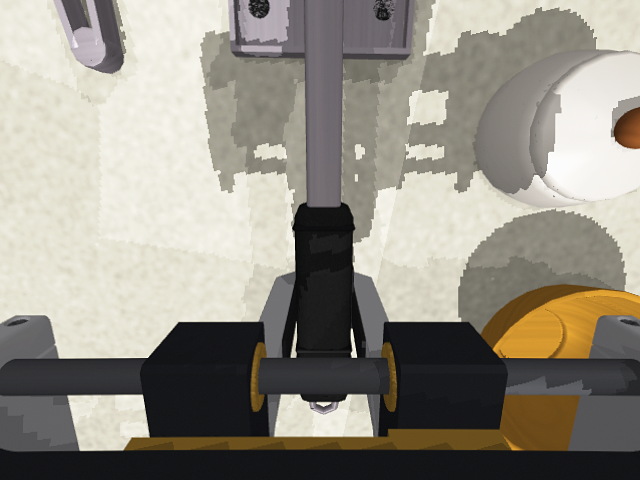

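The handle is drawn out along the axis, with the fingers on it. The force is still only friction, about 3 N, so I'll pull on to the end stop.

```bash
for i in 1 2; do python3 -m handwheel '[{"tx":-1.5,"ty":0,"tz":0,"ax":0,"ay":0,"az":0},{"tx":-3,"ty":0,"tz":0,"ax":0,"ay":0,"az":0},{"tx":-3,"ty":0,"tz":0,"ax":0,"ay":0,"az":0},{"tx":-3,"ty":0,"tz":0,"ax":0,"ay":0,"az":0}]' | grep -E "tcp|force|width"; done
```

```text
tcp_pos: [0.4902, -0.1554, 0.0404]
force: [1.2, 5.5, 0.9]
width: 0.296
finger_force: 20.0
tcp_pos: [0.4901, -0.1555, 0.0403]
force: [2.3, 12.2, 1.8]
width: 0.293
finger_force: 20.0
```

It's at the end stop: 12 N and no more motion. I'll release the button.

```bash
python3 -m handwheel '[{"tx":0,"ty":0,"tz":0,"ax":0,"ay":0,"az":0},{"tx":0,"ty":0,"tz":0,"ax":0,"ay":0,"az":0},{"tx":0,"ty":0,"tz":0,"ax":0,"ay":0,"az":0},{"tx":0,"ty":0,"tz":0,"ax":0,"ay":0,"az":0},{"tx":0,"ty":0,"tz":0,"ax":0,"ay":0,"az":0}]' 0.3
python3 -m handwheel '[{"tx":0,"ty":0,"tz":-35,"ax":0,"ay":0,"az":0},{"tx":0,"ty":0,"tz":-75,"ax":0,"ay":0,"az":0},{"tx":0,"ty":0,"tz":-115,"ax":0,"ay":0,"az":0},{"tx":0,"ty":0,"tz":-150,"ax":0,"ay":0,"az":0},{"tx":0,"ty":0,"tz":-165,"ax":0,"ay":0,"az":0},{"tx":0,"ty":0,"tz":-165,"ax":0,"ay":0,"az":0},{"tx":0,"ty":0,"tz":-165,"ax":0,"ay":0,"az":0}]'
python3 - <<'E'
from h import *
p,W=shot("wrist");save(p,"w3.png")
d=np.array([.226,.974,0]);o=np.array([.546,.083,.058])
print([(q,find(p,W,q)) for q in("button_face","grip","hold_point")])
print(pix(p,W,[o-.188*d+[0,0,.012],o-.235*d,o-.296*d+[0,0,.012]]))
E
```

```text
clock: 7.68
tcp_pos: [0.4892, -0.1596, 0.0404]
orientation: [2.46, 1.953, -0.002]
force: [-0.7, 0.5, 0.3]
width: 0.616
finger_force: 0.0
clock: 8.27
tcp_pos: [0.4897, -0.1594, 0.206]
orientation: [2.459, 1.952, 0.0]
force: [0.6, 0.1, 0.0]
width: 0.698
finger_force: 0.0
[('button_face', []), ('grip', [(0.66, array([ 0.4972, -0.1233,  0.0701]))]), ('hold_point', [(0.58, array([ 0.5097, -0.0951,  0.0673]))])]
[[322.48254049 166.96676519]
 [322.57883725 214.93886737]
 [322.68266675 277.04753197]]
```

View pics/w3.png

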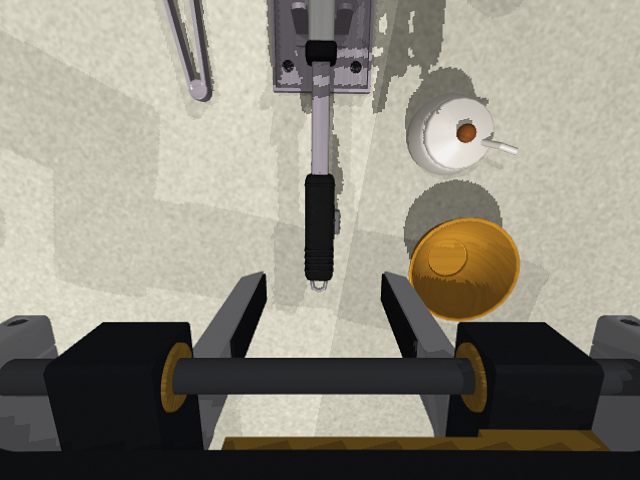

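The handle now spans rows 175–280, and the button stands proud at (338,221). I'll check the draw length and how far the button stands out by comparing with the earlier frame.

```bash
python3 - <<'E'
from h import *
p,W=shot("wrist")
r=ray(p,W,[(321,43),(320,64),(319,176),(319,280)],.07);print(r.round(4),np.linalg.norm(np.diff(r,axis=0),axis=1))
g=cv2.imread("pics/w1.png");h=p["frame"][:,:,::-1]
A=cv2.resize(g[165:300,280:370],None,fx=4.4,fy=4.4,interpolation=cv2.INTER_CUBIC)
B=cv2.resize(h[158:293,277:367],None,fx=4.4,fy=4.4,interpolation=cv2.INTER_CUBIC)
cv2.imwrite("pics/cmp.png",np.hstack([A,B]))
E
```

```text
[[ 5.230e-01 -5.000e-04  7.000e-02]
 [ 5.186e-01 -1.570e-02  7.000e-02]
 [ 4.964e-01 -1.058e-01  7.000e-02]
 [ 4.729e-01 -2.049e-01  7.000e-02]] [0.01574104 0.09279376 0.10188563]
```

View pics/cmp.png

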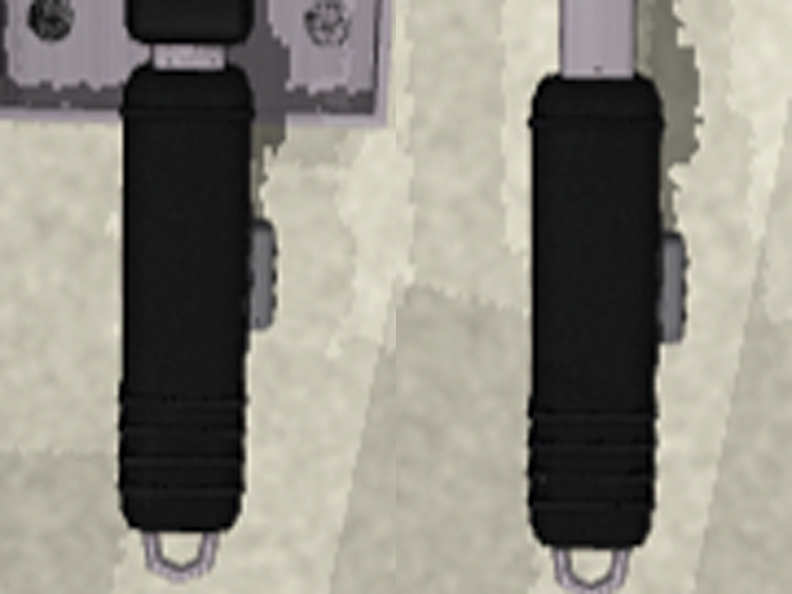

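The button stands out by the same amount as at the start, and the gap is about 93 mm against about 5 mm when shut, so it's locked. Next is the hold point on the tube.

```bash
python3 -m handwheel '[{"tx":38,"ty":0,"tz":0,"ax":0,"ay":0,"az":0},{"tx":76,"ty":-1,"tz":0,"ax":0,"ay":0,"az":0},{"tx":114,"ty":-1,"tz":0,"ax":0,"ay":0,"az":0},{"tx":152,"ty":-1,"tz":0,"ax":0,"ay":0,"az":0},{"tx":190,"ty":-2,"tz":0,"ax":0,"ay":0,"az":0},{"tx":220,"ty":-2,"tz":0,"ax":0,"ay":0,"az":0},{"tx":220,"ty":-2,"tz":0,"ax":0,"ay":0,"az":0},{"tx":220,"ty":-2,"tz":0,"ax":0,"ay":0,"az":0}]'
python3 - <<'E'
from h import *
p,W=shot("wrist");save(p,"w4.png")
print([(q,find(p,W,q)) for q in("brush","rest","hold_point")])
d=np.array([.226,.974,0]);o=np.array([.5446,.077,.058])
print(pix(p,W,[o-.09*d+[0,0,.011],o-.022*d+[0,0,.011],o+.09*d+[0,0,.011]]))
E
```

```text
clock: 9.18
tcp_pos: [0.5368, 0.0572, 0.2039]
orientation: [-2.456, -1.957, 0.004]
force: [-0.1, -0.3, -1.2]
width: 0.7
finger_force: 0.0
[('brush', [(0.85, array([0.5567, 0.1543, 0.0699]))]), ('rest', [(0.95, array([0.5535, 0.1281, 0.0054]))]), ('hold_point', [(0.62, array([0.561 , 0.1524, 0.066 ])), (0.28, array([0.7033, 0.1279, 0.0654]))])]
[[326.10038244 297.48634674]
 [326.42768774 232.51891699]
 [327.06098556 108.30244535]]
```

View pics/w4.png

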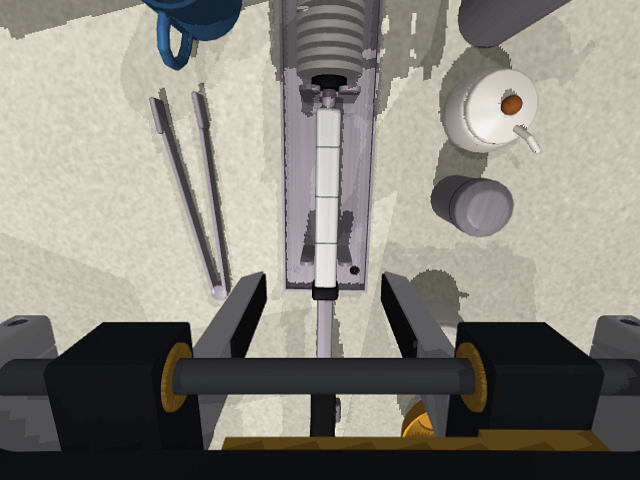

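The tube spans rows 107–297 at column 326, as predicted, and the hold point at row 232 is clear of the saddle (about 255). I'll descend and grip.

```bash
python3 -m handwheel '[{"tx":0,"ty":0,"tz":35,"ax":0,"ay":0,"az":0},{"tx":0,"ty":0,"tz":70,"ax":0,"ay":0,"az":0},{"tx":0,"ty":0,"tz":105,"ax":0,"ay":0,"az":0},{"tx":0,"ty":0,"tz":130,"ax":0,"ay":0,"az":0},{"tx":0,"ty":0,"tz":150,"ax":0,"ay":0,"az":0},{"tx":0,"ty":0,"tz":165,"ax":0,"ay":0,"az":0},{"tx":0,"ty":0,"tz":165,"ax":0,"ay":0,"az":0},{"tx":0,"ty":0,"tz":165,"ax":0,"ay":0,"az":0}]'
python3 -m handwheel '[{"tx":0,"ty":0,"tz":0,"ax":0,"ay":0,"az":0},{"tx":0,"ty":0,"tz":0,"ax":0,"ay":0,"az":0},{"tx":0,"ty":0,"tz":0,"ax":0,"ay":0,"az":0},{"tx":0,"ty":0,"tz":0,"ax":0,"ay":0,"az":0},{"tx":0,"ty":0,"tz":0,"ax":0,"ay":0,"az":0},{"tx":0,"ty":0,"tz":0,"ax":0,"ay":0,"az":0},{"tx":0,"ty":0,"tz":0,"ax":0,"ay":0,"az":0},{"tx":0,"ty":0,"tz":0,"ax":0,"ay":0,"az":0},{"tx":0,"ty":0,"tz":0,"ax":0,"ay":0,"az":0}]' 1 50
```

```text
clock: 10.05
tcp_pos: [0.5366, 0.0548, 0.0398]
orientation: [-2.461, -1.951, 0.003]
force: [-0.5, 0.3, 0.5]
width: 0.699
finger_force: 0.0
clock: 10.8
tcp_pos: [0.5377, 0.056, 0.0408]
orientation: [2.459, 1.954, 0.001]
force: [1.1, 0.1, 1.5]
width: 0.235
finger_force: 50.0
```

```bash
python3 -m handwheel '[{"tx":2,"ty":0,"tz":0,"ax":0,"ay":0,"az":0},{"tx":3,"ty":0,"tz":-4,"ax":0,"ay":0,"az":0},{"tx":3,"ty":0,"tz":-12,"ax":0,"ay":0,"az":0},{"tx":3,"ty":0,"tz":-24,"ax":0,"ay":0,"az":0},{"tx":3,"ty":0,"tz":-38,"ax":0,"ay":0,"az":0},{"tx":3,"ty":0,"tz":-54,"ax":0,"ay":0,"az":0},{"tx":3,"ty":0,"tz":-70,"ax":0,"ay":0,"az":0},{"tx":3,"ty":0,"tz":-84,"ax":0,"ay":0,"az":0},{"tx":3,"ty":0,"tz":-96,"ax":0,"ay":0,"az":0},{"tx":3,"ty":0,"tz":-102,"ax":0,"ay":0,"az":0}]'
python3 -m handwheel '[{"tx":0,"ty":0,"tz":0,"ax":0,"ay":0,"az":0},{"tx":0,"ty":0,"tz":0,"ax":0,"ay":0,"az":0},{"tx":0,"ty":0,"tz":0,"ax":0,"ay":0,"az":0},{"tx":0,"ty":0,"tz":0,"ax":0,"ay":0,"az":0},{"tx":0,"ty":0,"tz":0,"ax":0,"ay":0,"az":0},{"tx":0,"ty":0,"tz":0,"ax":0,"ay":0,"az":0}]'
python3 - <<'E'
from h import *
s=env.get_state();print(s["force"],s["wrist_torque"])
p,W=shot("scene");save(p,"s5.png")
print([(q,find(p,W,q)) for q in("brush","grip","button_face","jam_pot","shaker")])
p,W=shot("wrist")
print([(q,find(p,W,q)) for q in("brush","grip","rest")])
cv2.imwrite("pics/fin.png",np.hstack([cv2.resize(cv2.imread("pics/s5.png")[100:400,180:480],(400,400)),cv2.resize(p["frame"][:,:,::-1],(400,300)).copy() if 0 else cv2.copyMakeBorder(cv2.resize(p["frame"][:,:,::-1],(400,300)),50,50,0,0,cv2.BORDER_CONSTANT)]))
E
```

```text
clock: 11.63
tcp_pos: [0.538, 0.0594, 0.1438]
orientation: [-2.459, -1.955, -0.001]
force: [-0.1, 1.0, -3.0]
width: 0.23
finger_force: 50.0
clock: 12.13
tcp_pos: [0.5376, 0.0589, 0.1417]
orientation: [-2.459, -1.954, 0.002]
force: [-0.1, -0.2, -3.6]
width: 0.228
finger_force: 50.0
[-0.09206285 -0.24842943 -3.59307942] [ 0.00539697 -0.05321363  0.05984328]
[('brush', [(0.82, array([0.5762, 0.1975, 0.1643])), (0.32, array([0.7379, 0.142 , 0.0595]))]), ('grip', [(0.68, array([ 0.5039, -0.1193,  0.1718]))]), ('button_face', [(0.42, array([ 0.5061, -0.148 ,  0.1616])), (0.3, array([0.567 , 0.2015, 0.0066]))]), ('jam_pot', [(0.71, array([ 0.6478, -0.0799,  0.0608])), (0.67, array([0.4113, 0.0594, 0.0077]))]), ('shaker', [(0.8, array([0.6985, 0.0633, 0.0653])), (0.65, array([0.7533, 0.231 , 0.1228]))])]
[('brush', [(0.63, array([0.5491, 0.1203, 0.1697]))]), ('grip', [(0.65, array([ 0.5245, -0.0139,  0.1679]))]), ('rest', [(0.7, array([0.5699, 0.1567, 0.0059]))])]
```

View pics/fin.png

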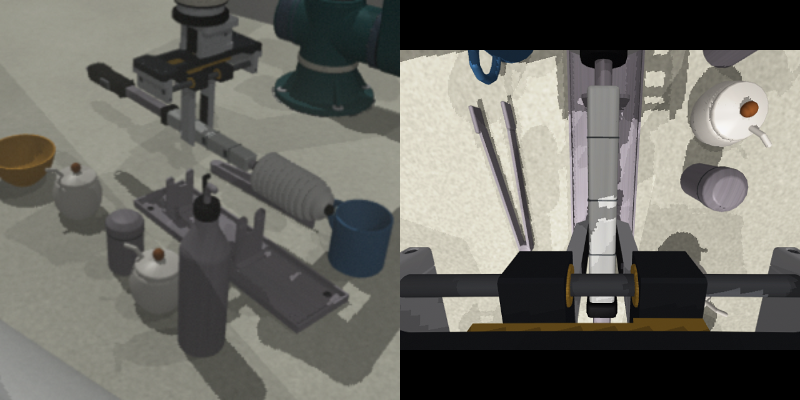

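The scene crop shows the brush lifted clear of the rest and level: its head (290,190) is at z≈0.164 and its handle (110,75) at z≈0.17. The handle is still drawn out, and the pots and shaker haven't moved. I'm handing it in.

```bash
python3 -c "
from rig import env
print(env.hand_in())"
```

```text
the job is handed in; nothing more can be done
None
```

I handed the job in with the handle drawn out and, judging by the images, locked at the second stop; the brush is held level about 10 cm above its rest and the crockery looks undisturbed, but hand-in returned no verdict.

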